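Set the hat stretcher to size and lock it

TASK

With a fingertip, push the spokes of the hat stretcher's wheel round clockwise (seen from above) until the tip of the yellow pointer spoke stands over the red tab on the dial. Then, leaving the wheel so, push the blue-knobbed lock lever right across against its steel stop post. Only push gently: do not grip, force or lift the wheel, which sits loose on its spindle, and leave the small things lying around where they are.

Things in the scene. Friction and masses are not known exactly. Their poses are not given: they have to be found in the camera images.
- stretcher: Hat stretcher, fixed: plywood board 290 (x) by 730 (y), 18 mm thick; on it a white dial (radius 137 mm, top 22 mm above the table) under the wheel, and a split oval wooden crown block, top 128 mm above the table, from 190 mm to the +y side of the wheel's axis. Lock lever on the -y side. Origin on the wheel's axis at table height; x away from the robot, y to the crown block.
- wheel: Rimless level wheel; origin on its axis 48 mm above the table, z up, x along the yellow pointer spoke. 4 round spokes, 90 degrees apart, 12 mm thick, centre line 75 mm above the table, to 100 mm from the axis: 3 steel with black balls (24 mm), 1 yellow. Hub radius 27, top 90 mm above the table. Space under the spokes is free beyond 37 mm from the axis. Turns stiffly (0.12 N m), stays as left.
- pointer_tip (a point): Tip of the yellow pointer, bent down to 30 mm above the table, 118 mm from the wheel's axis. It starts 0.6 to 2.6 rad anticlockwise of the red tab (seen from above) and stays where it is left. Clockwise turning opens the crown block. End stops: 0.7 rad or more beyond the tab, and 0 to 0.6 rad anticlockwise of the start.
- red_tab (a point): The red tab lying on the dial (30 mm along the radius, 16 mm wide, 3 mm thick): the point on it 118 mm from the wheel's axis, 25 mm above the table, that the pointer tip must stand over. It does not move.
- lock (a joint): Lock lever's angle about its vertical pivot, rad: 0 = open, growing anticlockwise seen from above to 1.2 = against the steel stop post (locked). Starts at 0 to 0.2, pointing to the -y side and towards the robot; swings away from the robot. Friction 0.07 N m; stays where it is left.
- lock_pivot (a point): On the lever's pivot axis at arm height, 63 mm above the table. Hub radius 16, top 72 mm above the table; green foot radius 22, top 46 mm above the table. The arm is a round steel bar 12 mm thick; under it the bare board (top 18 mm above the table). The steel stop post (12 mm thick, top 70 mm above the table) stands 50 mm from the pivot, beyond the arm.
- lock_knob (a point): Centre of the blue ball (26 mm) at the end of the lock lever, 85 mm from the pivot, 63 mm above the table.
- spool: Bystander, loose: green thread spool, 34 mm across, 40 mm high, standing on the far right of the board. Origin under its centre.
- pin_tin: Bystander, loose: round brass tin, 48 mm across, 30 mm high, on the board in front of the crown block. Origin under its centre.
- awl: Bystander, loose: awl with a wooden handle, 160 mm long, lying on the board before the crown block. Origin below its middle.
- hammer: Bystander, loose: hammer 280 mm long with a red handle, lying on the table to the right. Origin below its middle.
- jar: Bystander, loose: glass jar, 66 mm across, 90 mm high, standing on the table. Origin under its centre.
- tape: Bystander, loose: orange roll of tape, 90 mm across, 25 mm high, lying on the table. Origin under its centre.
- phone: Bystander, loose: phone 150 x 72 x 9 mm lying on the table. Origin under its centre.

How it is judged:
By the outcome, as a careful person would: the job done as asked, in the order asked, and still so for the second after the job is handed in, with the robot touching nothing.
It also fails if it takes over 61 s, if anything falls off the work surface, if the arm or the gripper's body presses on something with over 40 N, if the wrist force passes 120 N, or if a joint passes its speed limit or range.

ROBOT

A 7-joint arm with a two-finger parallel gripper is mounted at the origin on the work surface. World frame = base frame: x ahead of the robot, y to its left, z up, the work surface at z = 0. Lengths are in m, angles in degrees, forces in N, time in s.
With the tool pointing down it reaches from about 0.425 to 0.875 m from the base axis. Payload 4.7 kg.
Tool frame: the origin (TCP) lies at the centre of the arm's flange, where the gripper is bolted on; the fingertips stand 182 mm ahead of it and the grasp point (between the pads) lies 164 mm ahead of it; z points along the fingers, y is the line along which they close (so a half turn about z gives the same grasp; the last joint's range is limited). The gripper opens to 87 mm and grips with 3 to 60 N. Pads are 19 mm wide; open, the fingers measure 117 mm over their backs; the gripper's body (75 mm by 190 mm) begins 51 mm behind the grasp point.
Start: joints at [75.407, 18.392, -4.016, 83.108, 1.295, 78.541, -3.26], TCP at [0.173, -0.627, 0.405] pointing down, gripper open.
Joint ranges: [-163.93, 163.93], [-17.29, 119.83], [-79.2, 71.16], [3.27, 140.29], [-89.18, 269.18], [5.43, 117.66], [-154.24, 154.24]. Speed limits (degrees/s): [147.25, 147.25, 180, 180, 180, 180, 180].

INTERFACE

Orientations are given as [roll, pitch, yaw] about the fixed x, y, z axes, in that order (R = Rz(yaw) Ry(pitch) Rx(roll)).
In Python, from cell import env gives the robot as it stands. The module is installed in compiled form; this text tells all that it offers.
- The arm moves only by the tool step_arm, never from a script. Its argument "steps" is one flat list of numbers, 5 for each row, row after row: the opening, from 0 (shut) to 1 (fully open), then the shift along the tool's x, y, z in mm, then the turn about the tool's z in degrees. In form: [grip, dx, dy, dz, roll, grip, dx, dy, dz, roll, ...]. A call has 1 to 12 rows; each row shifts and turns the commanded pose from where the row before left it, along the tool's axes as they then stand; what a row does not reach is not made up. A row lasts 1/8 s, in which the tool goes at most 62.5 mm and 10.7 degrees, less where a joint would pass 70% of its speed; a pose out of reach is approached as far as the arm can. A call with a gripper value outside its range is refused whole. The fingers move at their own pace and stop on an object; "grip_force" is the grip in N (left out, the last holds). Time passes only in rows, so rows that do not move let the fingers close. It gives the time, the measured TCP pose, the force, the opening and the grip force at its end, in the units of the state.
- env.get_obs(): the state, without advancing time (a new reading comes with each control period).
- env.read_camera(name): name is "scene" or "top" or "wrist"; returns a dict with "image" (384x512x3 uint8, red, green, blue), "camera_matrix" (3x3 intrinsics, pixels), "distortion" ([k1, k2, p1, p2, k3] as OpenCV has them; the pictures are not rectified), "R" (3x3) and "t" (3): a world point X has camera coordinates R X + t. Camera axes: x right, y down, z forward; pixel columns grow to the right and rows downward; lengths in m; the calibration is good to about 2 mm. A picture is of the moment at which its call begins. There is no depth.
- env.sign_off(): hands the job in; it is judged then, once.
The state is a dict: "time_s": time; "qpos": joint angles; "joint_velocities": joint speeds; "effort": joint torques, N m; "tool_pos": TCP position; "tool_rot": TCP orientation; "force": force on the tool from outside, world axes, zero at the start; "wrist_torque": the same for the moment, N m; "grip_width": finger opening in m; "grasp_force": force on a finger pad.
Only numpy, scipy, OpenCV 4.12 (cv2) and the standard library are available. Lean on these libraries where they do the work, as an engineer would, in place of code of your own. Each camera call takes 0.05 s, during which the arm holds its last target. There are 200 camera calls.

## Working session

There is one attempt and no reset: what is moved stays moved. The work goes in short steps, Python scripts to look and compute and a tool call to move; the robot and the scene stay as the last step left them, time stands still between calls to the robot, and variables do not carry over. Pictures are saved under pics/ and viewed, at most 10 in all, crops included, and the job is handed in when it is done.

Besides the shell and the picture viewer there is one more tool, called after ">>>" as name(argument=value, ...) on one line, values as JSON. step_arm: Moves the arm, as the interface text tells. Its arguments: {"type":"object","properties":{"steps":{"type":"array","items":{"type":"number"}},"grip_force":{"type":"number"}},"required":["steps"]}

```bash
mkdir -p pics
cat > h.py <<'E'
import numpy as np, cv2
from cell import env
def cam(n):
    return env.read_camera(n)
def ray(c,px):
    p=cv2.undistortPoints(np.array([[px]],float),np.array(c["camera_matrix"]),np.array(c["distortion"]))[0,0]
    R=np.array(c["R"]);t=np.array(c["t"])
    return -R.T@t, R.T@np.array([p[0],p[1],1])
def at_z(c,px,z):
    o,d=ray(c,px); return o+d*(z-o[2])/d[2]
def proj(c,X):
    R=np.array(c["R"]);
    return cv2.projectPoints(np.array(X,float).reshape(-1,1,3),cv2.Rodrigues(R)[0],np.array(c["t"],float),np.array(c["camera_matrix"]),np.array(c["distortion"]))[0][:,0]
def tri(c1,p1,c2,p2):
    o1,d1=ray(c1,p1);o2,d2=ray(c2,p2)
    s=np.linalg.lstsq(np.c_[d1,-d2],o2-o1,rcond=None)[0]
    a=o1+d1*s[0];b=o2+d2*s[1]; return (a+b)/2,np.linalg.norm(a-b)
E
python3 - <<'E'
from h import *
import pickle
cs={n:cam(n) for n in("scene","top")}
pickle.dump(cs,open('c0.pkl','wb'))
for n in cs: cv2.imwrite(f'pics/{n}0.png',cv2.resize(cs[n]["image"][:,:,::-1],(800,600),interpolation=cv2.INTER_CUBIC))
o=env.get_obs();print({k:np.round(o[k],3) for k in o})
for n in cs: print(n, -np.array(cs[n]["R"]).T@cs[n]["t"])
E
```

```text
{'time_s': np.float64(0.1), 'qpos': array([75.406, 18.435, -4.014, 83.168,  1.293, 78.543, -3.261]), 'joint_velocities': array([ 0.044,  0.044, -0.086, -0.14 , -0.006,  0.058, -0.094]), 'effort': array([ 1.0000e-03, -4.9257e+01, -4.0500e-01, -3.1340e+01, -6.4000e-02,
        3.9000e-02,  0.0000e+00]), 'tool_pos': array([ 0.173, -0.626,  0.404]), 'tool_rot': array([-1.79899e+02,  4.00000e-03,  1.54010e+01]), 'force': array([-0.261,  0.327, -0.443]), 'wrist_torque': array([0.006, 0.051, 0.003]), 'grasp_force': np.float64(0.0), 'grip_width': np.float64(0.087)}
scene [1.20351477 0.10190214 1.01488952]
top [ 0.37414456 -0.07920436  1.1802146 ]
```

View pics/scene0.png

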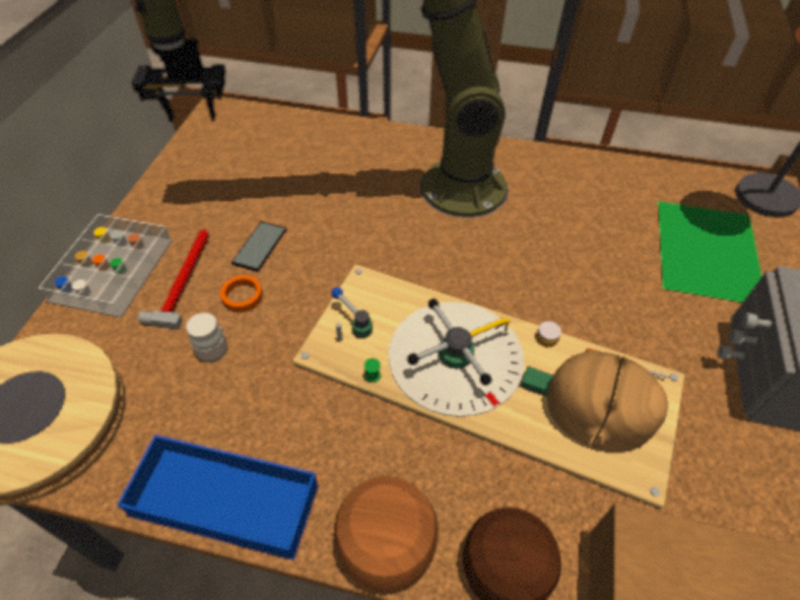

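View pics/top0.png

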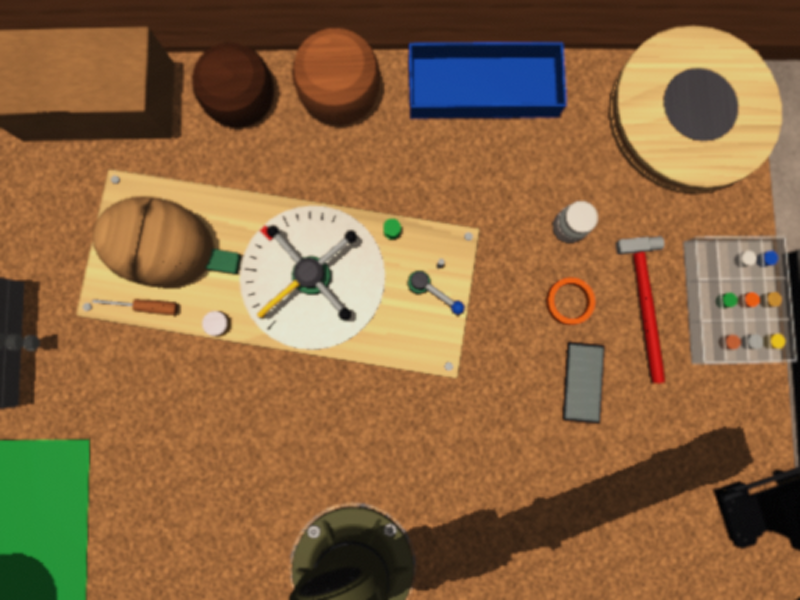

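The top view shows the hub at about (309,275), the yellow tip at (263,316), the red tab at (267,232), the lock pivot at (419,282) and the knob at (458,308). In the scene view they are at hub (458,338), tip (508,323), tab (492,398), pivot (361,320) and knob (337,293).

```bash
cat > m.py <<'E'
from h import *
def cent(c,kind,roi=None):
    im=c["image"].astype(int);r,g,b=im[...,0],im[...,1],im[...,2]
    m={'red':(r>130)&(g<60)&(b<60),'yel':(r>170)&(g>110)&(b<60),'blue':(b>110)&(r<70)&(g<110)}[kind]
    k=np.zeros(m.shape,bool);x0,y0,x1,y1=roi;k[y0:y1,x0:x1]=1
    ys,xs=np.nonzero(m&k); return xs,ys
E
python3 - <<'E'
from m import *
import pickle
cs=pickle.load(open('c0.pkl','rb'));s,t=cs['scene'],cs['top']
S=1/1.5625
P=lambda a:np.array(a)*S
for n,ps,pt in [('hubtop',(458,338),(309,273)),('tip',(507,322),(263,316)),('tab',(492,398),(267,232)),('pivot',(361,317),(419,281)),('knob',(337,293),(458,308)),('ballfar',(413,359),(352,237)),('ballR',(433,303),(346,314)),('balltab',(486,379),(272,232)),('spool',(372,366),(392,227)),('post',(339,326),(441,263)),('corner-y-x',(357,270),(448,367)),('corner-y+x',(305,356),(468,236)),('corner+y-x',(675,377),(88,307)),('jar',(204,325),(580,217)),('tin',(549,328),(215,322))]:
    X,e=tri(s,P(ps),t,P(pt)); print(n,np.round(X*1000,1),'err',round(e*1000,1))
rois={'red':(290,235,335,265),'yel':(290,195,335,220),'blue':(205,180,225,195)}
roit={'red':(160,140,185,160),'yel':(155,170,205,212),'blue':(280,185,305,205)}
for k in rois:
    a=cent(s,k,rois[k]);b=cent(t,k,roit[k]); print(k,len(a[0]),len(b[0]),[ (x.mean().round(1),x.min(),x.max()) for x in (*a,*b) if len(x)])
E
```

```text
hubtop [536.6  70.1  73.6] err 3.7
tip [461.4 158.1  55.1] err 7.3
tab [624.  155.9  23.8] err 2.4
pivot [ 521.2 -130.5   59.2] err 0.3
knob [ 470.3 -199.3   56.8] err 3.6
ballfar [602.3  -6.7  68.9] err 5.7
ballR [461.4   4.7  72.2] err 5.1
balltab [613.9 137.3  70.3] err 2.1
spool [624.4 -81.4  49.8] err 3.0
post [ 553.6 -169.7   58.7] err 4.2
corner-y-x [ 363.9 -184.5   17.1] err 1.8
corner-y+x [ 612.5 -227.1   14.8] err 3.3
corner+y-x [487.  498.9  14.5] err 6.3
jar [ 630.8 -423.8   83.3] err 5.4
tin [452.4 244.8  50.6] err 3.6
red 20 15 [(np.float64(314.5), np.int64(312), np.int64(317)), (np.float64(255.0), np.int64(252), np.int64(258)), (np.float64(169.9), np.int64(168), np.int64(173)), (np.float64(148.7), np.int64(146), np.int64(152))]
yel 64 90 [(np.float64(313.4), np.int64(301), np.int64(325)), (np.float64(208.3), np.int64(204), np.int64(214)), (np.float64(177.4), np.int64(166), np.int64(189)), (np.float64(191.0), np.int64(180), np.int64(202))]
blue 19 39 [(np.float64(215.0), np.int64(213), np.int64(217)), (np.float64(186.6), np.int64(185), np.int64(189)), (np.float64(292.4), np.int64(289), np.int64(296)), (np.float64(196.2), np.int64(193), np.int64(199))]
```

```bash
cat > p.py <<'E'
from h import *
from scipy.spatial.transform import Rotation as Ro
def plan(wps,n,grip=0,start=None):
    """rows to waypoints (x,y,z mm,yaw deg), n rows each; tool pointing down; shift in axes at row start"""
    o=env.get_obs(); p=np.array(o['tool_pos'])*1000; y=o['tool_rot'][2]
    if start: p,y=np.array(start[:3],float),start[3]
    for w,k in zip(wps,n):
        w=np.array(w,float); dy=(w[3]-y+180)%360-180; d=(w[:3]-p)/k; rows=[]
        for i in range(k):
            v=Ro.from_euler('xyz',[180,0,y],degrees=True).inv().apply(d)
            rows+= [grip,*[round(float(a)) for a in v],round(float(-dy/k),1)]
            p=p+Ro.from_euler('xyz',[180,0,y],degrees=True).apply(np.round(v)); y-=rows[-1]
        print(k,rows,'->',np.round(p,1),round(y,1))
def wheel(a,d,r=60,z=240,C=(537,70.5)):
    u=np.array([np.cos(np.radians(a)),np.sin(np.radians(a))]);t=np.array([-u[1],u[0]])
    return (*(np.array(C)+r*u+d*t),z,(a+180+180)%360-180)
E
python3 -c "
from p import *
a=wheel(-49,45,z=400);print(a);plan([a],[24])"
```

```text
(np.float64(610.3254728494551), np.float64(54.7400814912065), 400, 131)
24 [0, 25, -23, 0, -4.8, 0, 27, -20, 0, -4.8, 0, 29, -18, 0, -4.8, 0, 30, -16, 0, -4.8, 0, 31, -13, 0, -4.8, 0, 32, -10, 0, -4.8, 0, 33, -8, 0, -4.8, 0, 33, -5, 0, -4.8, 0, 34, -2, 0, -4.8, 0, 34, 1, 0, -4.8, 0, 34, 4, 0, -4.8, 0, 33, 6, 0, -4.8, 0, 32, 9, 0, -4.8, 0, 32, 12, 0, -4.8, 0, 30, 14, 0, -4.8, 0, 29, 17, 0, -4.8, 0, 28, 19, 0, -4.8, 0, 26, 22, 0, -4.8, 0, 24, 24, 0, -4.8, 0, 22, 26, 0, -4.8, 0, 20, 27, 0, -4.8, 0, 17, 29, 0, -4.8, 0, 15, 30, 0, -4.8, 0, 12, 31, 0, -4.8] -> [610.6  54.9 403.8] 130.6
```

>>> step_arm(steps=[0,25,-23,0,-4.8,0,27,-20,0,-4.8,0,29,-18,0,-4.8,0,30,-16,0,-4.8,0,31,-13,0,-4.8,0,32,-10,0,-4.8,0,33,-8,0,-4.8,0,33,-5,0,-4.8,0,34,-2,0,-4.8,0,34,1,0,-4.8,0,34,4,0,-4.8,0,33,6,0,-4.8], grip_force=15)

```text
time_s: 1.6
tool_pos: [0.3932, -0.283, 0.4048]
tool_rot: [180.0, 0.0, 73.3]
force: [0.2, -0.8, 1.4]
grip_width: 0.0007
grasp_force: 0.0
```

>>> step_arm(steps=[0,32,9,0,-4.8,0,32,12,0,-4.8,0,30,14,0,-4.8,0,29,17,0,-4.8,0,28,19,0,-4.8,0,26,22,0,-4.8,0,24,24,0,-4.8,0,22,26,0,-4.8,0,20,27,0,-4.8,0,17,29,0,-4.8,0,15,30,0,-4.8,0,12,31,0,-4.8])

```text
time_s: 3.1
tool_pos: [0.6115, 0.0566, 0.4045]
tool_rot: [180.0, -0.0, 130.9]
force: [0.2, -0.2, 0.8]
grip_width: 0.0005
grasp_force: 0.0
```

```bash
python3 -c "
from p import *
c=cam('wrist');cv2.imwrite('pics/w1.png',c['image'][:,:,::-1])
import pickle;pickle.dump(c,open('w1.pkl','wb'))
print(env.get_obs()['qpos'],env.get_obs()['grip_width'],env.get_obs()['tool_pos'],env.get_obs()['tool_rot'])
plan([wheel(-49,45,z=240)],[8])"
```

```text
[ 28.39363012  19.64919644 -45.76177027  87.19361701  13.92837386
  78.96875676  22.9851325 ] 0.0007266490620242102 [0.61236177 0.06111613 0.40445502] [ 1.79727207e+02 -1.73307351e-01  1.31310116e+02]
8 [0, 0, -1, 21, 0.0, 0, 0, -1, 21, 0.0, 0, 0, -1, 21, 0.0, 0, 0, -1, 21, 0.0, 0, 0, -1, 21, 0.0, 0, 0, -1, 21, 0.0, 0, 0, -1, 21, 0.0, 0, 0, -1, 21, 0.0] -> [606.4  55.8 236.5] 131.3
```

View pics/w1.png

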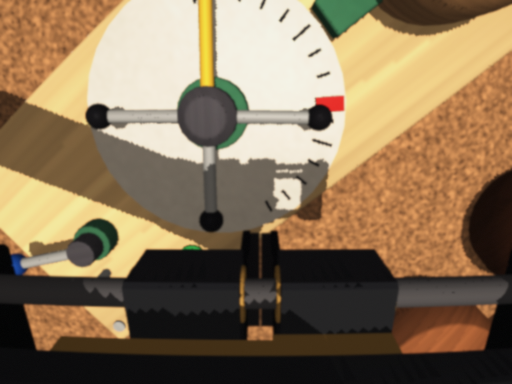

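The wrist view shows the hub at (207,115), balls at (98,117), (320,117) and (211,220), and the red tab at (330,103). The fingers stand clear beyond the lower gap.

```bash
python3 -c "
from p import *
import pickle
c=pickle.load(open('w1.pkl','rb'));cs=pickle.load(open('c0.pkl','rb'));s,t=cs['scene'],cs['top']
S=.64
for n,pw,ps,pt,z in [('hub',(207,115),(458,336),(309,273),.09),('L',(98,117),(433,303),(346,314),.075),('R',(320,117),(486,379),(272,232),.075),('B',(211,220),(413,359),(352,237),.075),('tab',(330,103),(492,398),(267,232),.025)]:
  X=at_z(c,pw,z)*1e3; print(n,X.round(1),(at_z(s,np.array(ps)*S,z)*1e3).round(1),(at_z(t,np.array(pt)*S,z)*1e3).round(1),tri(c,pw,s,np.array(ps)*S))
  V=X[:2]-np.array((537,70.5)); print(np.hypot(*V),np.degrees(np.arctan2(V[1],V[0])))
"
```

```text
hub [538.5  72.   90. ] [543.2  71.7  90. ] [534.5  66.1  90. ] (array([0.53807849, 0.07117118, 0.08296641]), np.float64(0.0005156815919217884))
2.1326789775338617 44.946640308864964
L [461.8   3.4  75. ] [463.    7.5  75. ] [461.6   2.   75. ] (array([0.4638195 , 0.00620388, 0.07791064]), np.float64(0.003731433936148802))
100.78200159752856 -138.23161963901993
R [615.7 135.   75. ] [616.5 138.1  75. ] [613.  135.3  75. ] (array([0.61586686, 0.13660714, 0.07380907]), np.float64(0.0031100753798314323))
101.71782574908656 39.342351451065724
B [603.4  -7.4  75. ] [605.6  -3.2  75. ] [601.6  -9.8  75. ] (array([ 0.60408505, -0.00530268,  0.07448432]), np.float64(0.0044767612156403035))
102.31267658769953 -49.55950262083516
tab [622.8 155.   25. ] [624.4 157.   25. ] [624.  154.5  25. ] (array([0.6231706 , 0.156215  , 0.02274333]), np.float64(0.001899022155162081))
120.45326520840032 44.56847004885436
```

>>> step_arm(steps=[0,0,-1,20,0,0,0,-1,20,0,0,0,-1,20,0,0,0,-1,20,0,0,0,-1,20,0,0,0,-1,20,0,0,0,0,20,0,0,0,0,20,0,0,0,0,4,0,0,0,0,0,0])

```text
time_s: 4.4
tool_pos: [0.6062, 0.0509, 0.2406]
tool_rot: [180.0, -0.0, 130.6]
force: [0.1, -0.2, 0.4]
grip_width: 0.0003
grasp_force: 0.0
```

```bash
python3 -c "
from p import *
o=env.get_obs();print(o['tool_pos'],o['force'])
C=(538.5,70.5)
w=[wheel(-49.5,23,C=C)]+[wheel(a,21,C=C) for a in np.arange(-54,-126,-3)]
plan(w,[6]+[1]*(len(w)-1))"
```

```text
[0.6062352  0.05091533 0.24064144] [ 0.13107514 -0.17984839  0.35564821]
6 [0, 0, -3, 0, 0.0, 0, 0, -3, 0, 0.0, 0, 0, -3, 0, 0.0, 0, 0, -3, 0, 0.0, 0, 0, -3, 0, 0.0, 0, 0, -3, 0, 0.0] -> [592.6  39.2 240.6] 130.6
1 [0, -3, -5, 1, 4.6] -> [590.7  33.7 239.6] 126.0
1 [0, -1, -3, 0, 3.0] -> [588.9  31.1 239.6] 123.0
1 [0, -1, -3, 0, 3.0] -> [586.9  28.6 239.6] 120.0
1 [0, -1, -3, 0, 3.0] -> [584.8  26.3 239.6] 117.0
1 [0, -1, -3, 0, 3.0] -> [582.6  24.  239.6] 114.0
1 [0, -1, -4, 0, 3.0] -> [579.4  21.5 239.6] 111.0
1 [0, -1, -3, 0, 3.0] -> [576.9  19.5 239.6] 108.0
1 [0, -1, -3, 0, 3.0] -> [574.4  17.6 239.6] 105.0
1 [0, -1, -3, 0, 3.0] -> [571.7  15.8 239.6] 102.0
1 [0, -1, -3, 0, 3.0] -> [569.   14.2 239.6] 99.0
1 [0, -1, -3, 0, 3.0] -> [566.2  12.8 239.6] 96.0
1 [0, -1, -4, 0, 3.0] -> [562.3  11.4 239.6] 93.0
1 [0, -1, -3, 0, 3.0] -> [559.4  10.2 239.6] 90.0
1 [0, -1, -3, 0, 3.0] -> [556.4   9.2 239.6] 87.0
1 [0, -1, -3, 0, 3.0] -> [553.3   8.4 239.6] 84.0
1 [0, -1, -3, 0, 3.0] -> [550.2   7.7 239.6] 81.0
1 [0, -1, -4, 0, 3.0] -> [546.1   7.3 239.6] 78.0
1 [0, -1, -3, 0, 3.0] -> [543.    7.  239.6] 75.0
1 [0, -1, -3, 0, 3.0] -> [539.8   6.8 239.6] 72.0
1 [0, -1, -3, 0, 3.0] -> [536.7   6.7 239.6] 69.0
1 [0, -1, -3, 0, 3.0] -> [533.5   6.9 239.6] 66.0
1 [0, -1, -3, 0, 3.0] -> [530.4   7.2 239.6] 63.0
1 [0, -1, -4, 0, 3.0] -> [526.4   8.1 239.6] 60.0
1 [0, -1, -3, 0, 3.0] -> [523.3   8.8 239.6] 57.0
```

>>> step_arm(steps=[0,0,-3,0,0,0,0,-3,0,0,0,0,-3,0,0,0,0,-3,0,0,0,0,-3,0,0,0,0,-3,0,0,0,-2,-4,0,4.6,0,-1,-3,0,3,0,-1,-3,0,3,0,-1,-3,0,3,0,-1,-3,0,3,0,-1,-4,0,3])

```text
time_s: 5.9
tool_pos: [0.5799, 0.0228, 0.241]
tool_rot: [179.9, 0.0, 110.9]
force: [2.1, 0.1, -0.2]
grip_width: 0.0007
grasp_force: 1.1
```

```bash
python3 -c "
from p import *
c=cam('wrist');cv2.imwrite('pics/w2.png',c['image'][:,:,::-1])
o=env.get_obs();print(o['tool_pos'],o['tool_rot'],o['force'])
C=(538.5,70.5)
w=[wheel(a,21,C=C) for a in np.arange(-72,-126,-3)]
plan(w,[1]*len(w))"
```

```text
[0.57942177 0.02244751 0.24094178] [1.79921533e+02 3.11705729e-02 1.10811441e+02] [ 1.7252576  -0.64176839  0.0609461 ]
1 [0, -2, -3, 1, 2.8] -> [577.3  19.5 239.9] 108.0
1 [0, -1, -3, 0, 3.0] -> [574.8  17.6 239.9] 105.0
1 [0, -1, -4, 0, 3.0] -> [571.2  15.6 239.9] 102.0
1 [0, -1, -3, 0, 3.0] -> [568.5  14.  239.9] 99.0
1 [0, -1, -3, 0, 3.0] -> [565.6  12.6 239.9] 96.0
1 [0, -1, -3, 0, 3.0] -> [562.8  11.3 239.9] 93.0
1 [0, -1, -3, 0, 3.0] -> [559.8  10.1 239.9] 90.0
1 [0, -1, -3, 0, 3.0] -> [556.8   9.1 239.9] 87.0
1 [0, -1, -4, 0, 3.0] -> [552.8   8.3 239.9] 84.0
1 [0, -1, -3, 0, 3.0] -> [549.7   7.6 239.9] 81.0
1 [0, -1, -3, 0, 3.0] -> [546.6   7.1 239.9] 78.0
1 [0, -1, -3, 0, 3.0] -> [543.4   6.8 239.9] 75.0
1 [0, -1, -3, 0, 3.0] -> [540.3   6.6 239.9] 72.0
1 [0, -1, -4, 0, 3.0] -> [536.2   6.9 239.9] 69.0
1 [0, -1, -3, 0, 3.0] -> [533.    7.  239.9] 66.0
1 [0, -1, -3, 0, 3.0] -> [529.9   7.3 239.9] 63.0
1 [0, -1, -3, 0, 3.0] -> [526.7   7.8 239.9] 60.0
1 [0, -1, -3, 0, 3.0] -> [523.6   8.4 239.9] 57.0
```

View pics/w2.png

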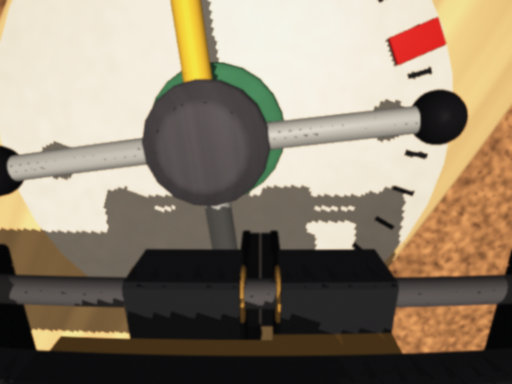

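The finger is on the spoke and the wheel is turning. The right ball is at (440,117), and the wheel lags my nominal angle by about 7°, so the fingertip is thinner than assumed. I'll carry on.

>>> step_arm(steps=[0,-2,-3,0,2.8,0,-1,-3,0,3,0,-1,-4,0,3,0,-1,-3,0,3,0,-1,-3,0,3,0,-1,-3,0,3,0,-1,-3,0,3,0,-1,-3,0,3,0,-1,-4,0,3,0,-1,-3,0,3,0,-1,-3,0,3,0,-1,-3,0,3])

```text
time_s: 7.45
tool_pos: [0.5437, 0.007, 0.2409]
tool_rot: [179.9, -0.0, 75.2]
force: [1.7, 0.6, -1.4]
grip_width: 0.0006
grasp_force: 1.0
```

>>> step_arm(steps=[0,-1,-3,0,3,0,-1,-4,0,3,0,-1,-3,0,3,0,-1,-3,0,3,0,-1,-3,0,3,0,-1,-3,0,3,0,0,0,0,0])

```text
time_s: 8.32
tool_pos: [0.5237, 0.0085, 0.2409]
tool_rot: [180.0, -0.0, 57.3]
force: [1.6, -0.7, -0.7]
grip_width: 0.0002
grasp_force: 0.6
```

```bash
python3 -c "
from p import *
import pickle
cs={n:cam(n) for n in('wrist','scene','top')};pickle.dump(cs,open('c3.pkl','wb'))
o=env.get_obs();print(o['tool_pos'],o['tool_rot'],o['force'])
w=cs['wrist']['image'];s=cs['scene']['image'][150:300,200:400];t=cs['top']['image'][110:260,130:330]
s=cv2.resize(s,(400,300));t=cv2.resize(t,(400,300))
im=np.vstack([np.hstack([s,t]),np.hstack([cv2.resize(w,(400,300)),np.zeros((300,400,3),np.uint8)])])
cv2.imwrite('pics/m3.png',im[:,:,::-1])
"
```

```text
[0.52372575 0.00841871 0.24077013] [1.79982926e+02 1.20629391e-03 5.72611273e+01] [ 0.99041929 -0.63064558 -0.70861021]
```

View pics/m3.png

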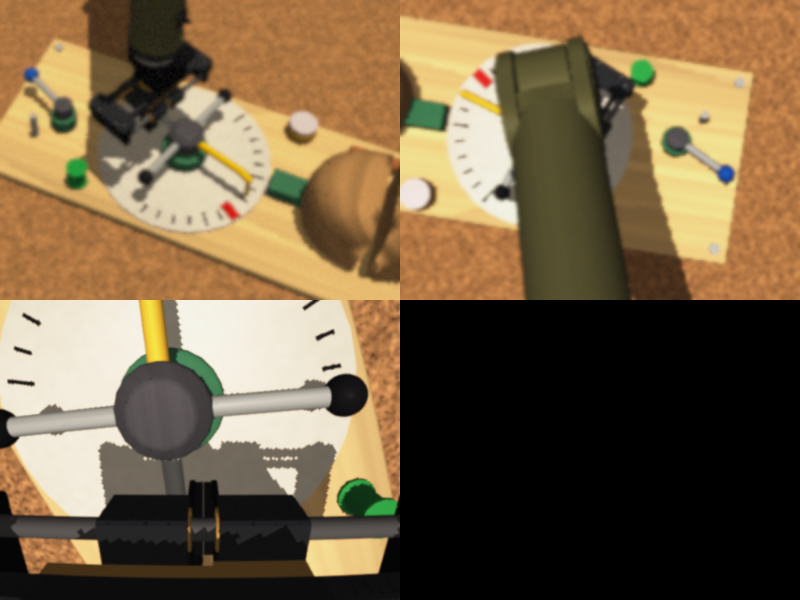

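In the wrist quadrant the hub is at (168,410) and the right ball at (349,395). The scene shows the tip at (249,185), still short of the tab at (231,210).

```bash
python3 -c "
from p import *
import pickle
cs=pickle.load(open('c3.pkl','rb'));c=cs['wrist'];s=cs['scene']
C=np.array((538.5,70.5))
X=at_z(c,np.array((349,95))*1.28,.075)*1e3;H=at_z(c,np.array((165,110))*1.28,.09)*1e3
print(X,H)
for c0 in (C,H[:2]):
  V=X[:2]-c0;print(np.hypot(*V),np.degrees(np.arctan2(V[1],V[0])))
for n,p,z in(('tip',(249,185),.03),('tab',(231,210),.025),('ball',(147,177),.075),('ballback',(225,96),.075)):
  V=at_z(s,np.array(p)/2+[200,150],z)[:2]*1e3-C;print(n,np.hypot(*V),np.degrees(np.arctan2(V[1],V[0])))
"
```

```text
[630.10835102  21.57135467  75.        ] [541.88890689  70.37801788  90.        ]
103.85616163478534 -28.106979250576998
100.82043788814174 -28.953191943681187
tip 116.1809638215353 69.85128893431843
tab 123.64258783468182 45.680689539503994
ball 99.25013234441454 -24.422725993619228
ballback 98.9329860326302 150.11498128396343
```

```bash
python3 -c "
from p import *
C=(538.5,70.5)
w=[wheel(a,21,C=C) for a in np.arange(-125,-135,-2)]
plan(w,[1]*len(w))"
```

```text
1 [0, -1, -3, 1, 2.3] -> [520.7   9.2 239.8] 55.0
1 [0, 0, -2, 0, 2.0] -> [519.   10.3 239.8] 53.0
1 [0, -1, -2, 0, 2.0] -> [516.8  10.8 239.8] 51.0
1 [0, -1, -2, 0, 2.0] -> [514.6  11.2 239.8] 49.0
1 [0, 0, -2, 0, 2.0] -> [513.1  12.6 239.8] 47.0
```

>>> step_arm(steps=[0,-1,-3,0,2.3,0,0,-2,0,2,0,-1,-2,0,2,0,-1,-2,0,2,0,0,-2,0,2,0,0,0,0,0,0,0,0,0,0])

```text
time_s: 9.35
tool_pos: [0.5128, 0.0127, 0.2406]
tool_rot: [-180.0, 0.0, 46.9]
force: [0.3, -1.2, -0.4]
grip_width: 0.0006
grasp_force: 0.5
```

```bash
cat > look.py <<'E'
from p import *
import pickle,sys
n=sys.argv[1]
cs={k:cam(k) for k in('wrist','scene')};pickle.dump(cs,open(f'c{n}.pkl','wb'))
o=env.get_obs();print(o['tool_pos'],o['tool_rot'],o['force'])
w=cv2.resize(cs['wrist']['image'],(400,300));s=cv2.resize(cs['scene']['image'][195:270,245:345],(800,600),interpolation=cv2.INTER_CUBIC)
s=cv2.resize(s,(400,300))if 0 else s
s[:225,:300]=cv2.resize(w,(300,225))
cv2.imwrite(f'pics/m{n}.png',s[:,:,::-1])
E
python3 look.py 4
```

```text
[0.51288001 0.01273991 0.24062841] [-1.79976681e+02  1.76586223e-02  4.69138543e+01] [ 0.04791335 -1.38262696  0.211538  ]
```

View pics/m4.png

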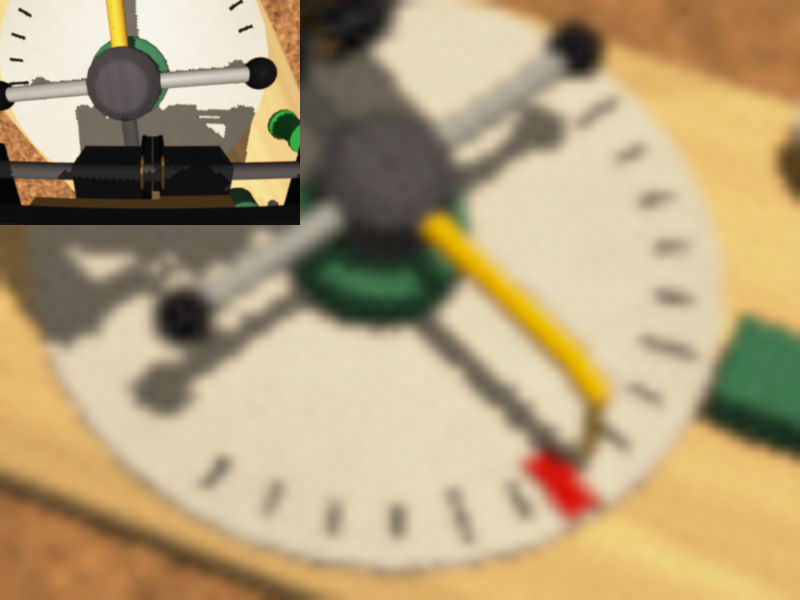

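In the zoomed scene the pointer's bent tip ends at (586,460) and the tab's centre is (562,484), so it is still short. The balls are at (183,317) and (577,47).

```bash
cat > ang.py <<'E'
from p import *
import pickle
def ang(n,items,C=(538.5,70.5)):
    s=pickle.load(open(f'c{n}.pkl','rb'))['scene']
    for k,p,z in items:
        X=at_z(s,np.array(p)/8+[245-.44,195-.44],z)[:2]*1e3;V=X-C;print(k,X,np.hypot(*V),np.degrees(np.arctan2(V[1],V[0])))
    # model: dial circle for centre check
    for z,r in((.022,.137),(.025,.118)):
        a=np.radians([0,45,50,90]);q=proj(s,np.c_[C[0]/1e3+r*np.cos(a),C[1]/1e3+r*np.sin(a),a*0+z]);print(((q-[245-.44,195-.44])*8).round())
E
python3 -c "
from ang import *
ang(4,[('tip',(586,460),.03),('tab',(562,484),.025),('b1',(183,317),.075),('b2',(577,47),.075)])
C=(538.5,70.5)
plan([wheel(a,21,C=C) for a in (-135,-137,-139)],[1]*3)"
```

```text
tip [616.2846119  164.06110493] 121.67220801949567 50.26062170214388
tab [625.57375639 156.98766355] 122.72715672130624 44.80652083583078
b1 [618.55271485   9.09099727] 100.89352195437087 -37.492068001054044
b2 [459.28389841 133.96000487] 101.5005564919616 141.30178848393348
[[309. 555.]
 [585. 517.]
 [610. 501.]
 [720. 322.]]
[[319. 507.]
 [555. 474.]
 [576. 460.]
 [673. 308.]]
1 [0, -1, -2, 1, 1.9] -> [510.7  13.4 239.6] 45.0
1 [0, -1, -2, 0, 2.0] -> [508.6  14.1 239.6] 43.0
1 [0, 0, -2, 0, 2.0] -> [507.3  15.5 239.6] 41.0
```

>>> step_arm(steps=[0,-1,-2,0,1.9,0,-1,-2,0,2,0,0,-2,0,2,0,0,0,0,0,0,0,0,0,0])

```text
time_s: 10.07
tool_pos: [0.5072, 0.0156, 0.2407]
tool_rot: [-180.0, 0.0, 41.0]
force: [0.9, -1.2, -0.2]
grip_width: 0.0003
grasp_force: 0.4
```

```bash
python3 look.py 5
```

```text
[0.50723123 0.01552447 0.2406376 ] [-1.79979049e+02  2.31017614e-02  4.10088299e+01] [ 0.7323938  -0.61444416 -0.53137056]
```

View pics/m5.png

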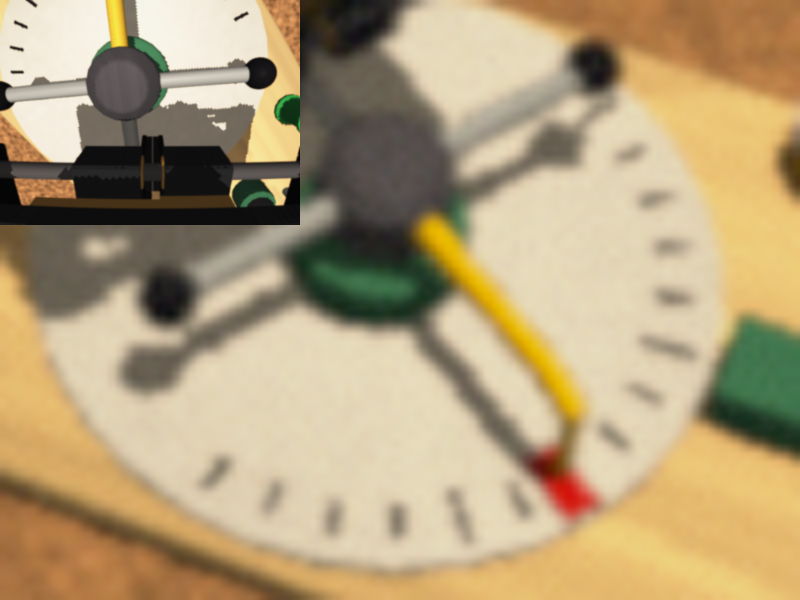

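The tip now stands on the tab, at about (563,473). The tab's centre line runs from (539,458) to (584,509).

```bash
python3 -c "
from ang import *
ang(5,[('tip',(563,472),.03),('tip-',(563,466),.03),('tab',(562,484),.025),('taba',(539,458),.025),('tabb',(584,509),.025),('b1',(168,296),.075),('b2',(593,66),.075)])
C=(538.5,70.5)
s=pickle.load(open('c5.pkl','rb'))['scene']
for z in (.025,.03,.035):
  a=np.radians(np.arange(42,50,1));q=proj(s,np.c_[C[0]/1e3+.118*np.cos(a),C[1]/1e3+.118*np.sin(a),a*0+z]);print(z,((q-[245-.44,195-.44])*8).round().tolist())
"
```

```text
tip [623.37680724 156.39848112] 120.75852543718347 45.34277150946103
tip- [620.85209131 156.06131625] 118.75439267918782 46.09492543309894
tab [625.57375639 156.98766355] 122.72715672130624 44.80652083583078
taba [616.63550314 147.13294033] 109.44297325311868 44.4437638520258
tabb [634.07513512 166.30787443] 135.32832392579286 45.0696768946789
b1 [610.91612974   1.76227687] 99.84473159354278 -43.507235327041194
b2 [467.16082921 141.28628797] 100.4986360756836 135.22288542110593
[[309. 555.]
 [585. 517.]
 [610. 501.]
 [720. 322.]]
[[319. 507.]
 [555. 474.]
 [576. 460.]
 [673. 308.]]
0.025 [[542.0, 481.0], [546.0, 479.0], [551.0, 476.0], [555.0, 474.0], [560.0, 471.0], [564.0, 469.0], [568.0, 466.0], [572.0, 463.0]]
0.03 [[543.0, 475.0], [548.0, 472.0], [552.0, 470.0], [557.0, 467.0], [561.0, 465.0], [566.0, 462.0], [570.0, 459.0], [574.0, 457.0]]
0.035 [[545.0, 468.0], [550.0, 466.0], [554.0, 463.0], [559.0, 461.0], [563.0, 458.0], [567.0, 455.0], [572.0, 453.0], [576.0, 450.0]]
```

>>> step_arm(steps=[0,0,-1,0,0.8,0,0,0,0,0,0,0,0,0,0,0,0,5,0,0,0,0,8,0,0,0,0,8,0,0,0,0,2,-20,0,0,0,0,-40,0,0,0,0,-40,0,0,0,0,-40,0])

```text
time_s: 11.42
tool_pos: [0.5217, -0.0017, 0.382]
tool_rot: [-180.0, -0.0, 40.2]
force: [0.4, -0.5, 0.0]
grip_width: 0.0004
grasp_force: 0.0
```

```bash
python3 look.py 6
```

```text
[ 0.52323624 -0.00130378  0.38560761] [179.65075812  -0.35370277  40.18220806] [-0.89173543 -0.90324915  0.67409753]
```

View pics/m6.png

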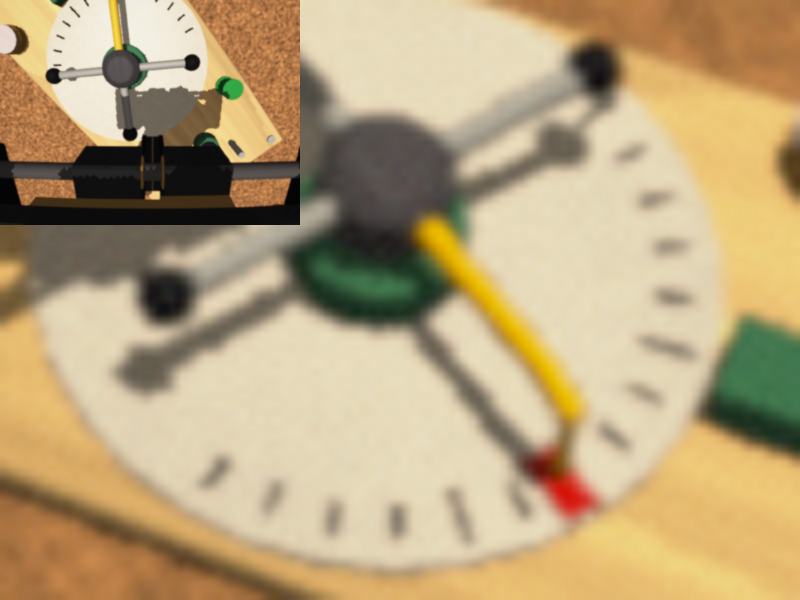

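The tip stands over the tab at (560,472) and the wheel is left there. The lever comes next, so I'll refine its position and plan the arc.

```bash
cat > lev.py <<'E'
from p import *
import pickle
def lev(a,d,r=58,z=230,P=(521,-130)):
    u=np.array([np.cos(np.radians(a)),np.sin(np.radians(a))]);t=np.array([-u[1],u[0]])
    return (*(np.array(P)+r*u-d*t),z,(a+360)%360-180)
E
python3 -c "
from lev import *
cs=pickle.load(open('c0.pkl','rb'));s,t=cs['scene'],cs['top']
for k,p,q,z in(('knob',(215,186.6),(292.4,196.2),.063),('pivot',(231.1,202.5),(268.2,179.8),.072),('post',(216.5,208),(282.2,168.3),.07)):
  print(k,at_z(s,p,z)*1e3,at_z(t,q,z)*1e3)
plan([lev(-126.5,40,z=385),lev(-126.5,40)],[6,6])"
```

```text
knob [ 471.61863609 -198.86664752   63.        ] [ 472.90018378 -198.37040612   63.        ]
pivot [ 528.81602429 -127.4226507    72.        ] [ 519.70883323 -130.15254398   72.        ]
post [ 558.95097699 -166.57426102   70.        ] [ 552.34154547 -170.74801971   70.        ]
6 [0, -25, 12, 0, -2.2, 0, -26, 11, 0, -2.2, 0, -26, 10, 0, -2.2, 0, -26, 9, 0, -2.2, 0, -27, 8, 0, -2.2, 0, -27, 7, 0, -2.2] -> [ 454.2 -153.8  385.6] 53.4
6 [0, 0, 0, 26, -0.0, 0, 0, 0, 26, -0.0, 0, 0, 0, 26, -0.0, 0, 0, 0, 26, -0.0, 0, 0, 0, 26, -0.0, 0, 0, 0, 26, -0.0] -> [ 454.2 -153.8  229.6] 53.4
```

>>> step_arm(steps=[0,-25,12,0,-2.2,0,-26,11,0,-2.2,0,-26,10,0,-2.2,0,-26,9,0,-2.2,0,-27,8,0,-2.2,0,-27,7,0,-2.2,0,0,0,0,0])

```text
time_s: 12.4
tool_pos: [0.4517, -0.1561, 0.38]
tool_rot: [-180.0, 0.0, 53.1]
force: [0.9, 0.2, 0.4]
grip_width: 0.0006
grasp_force: 0.0
```

>>> step_arm(steps=[0,0,0,26,0,0,0,0,26,0,0,0,0,26,0,0,0,0,26,0,0,0,0,26,0,0,0,0,20,0,0,0,0,0,0])

```text
time_s: 13.28
tool_pos: [0.4521, -0.1526, 0.2291]
tool_rot: [-179.8, 0.0, 53.5]
force: [0.7, 1.0, -0.1]
grip_width: 0.0001
grasp_force: 0.0
```

```bash
python3 -c "
from lev import *
o=env.get_obs();print(o['tool_pos'],o['tool_rot'],o['force'])
P=(523,-129.5)
w=[lev(-126.5,18,P=P,z=234)]+[lev(a,17,P=P,z=234) for a in np.arange(-122,-72,-3*-1)]
plan(w,[5]+[1]*(len(w)-1))"
```

```text
[ 0.45213189 -0.15263797  0.22906393] [-1.79765099e+02  1.35378019e-02  5.34597009e+01] [ 0.737654    0.99451717 -0.09866366]
5 [0, 1, 5, -1, -0.0, 0, 1, 5, -1, -0.0, 0, 1, 5, -1, -0.0, 0, 1, 5, -1, -0.0, 0, 1, 5, -1, -0.0] -> [ 475.2 -163.5  234.1] 53.5
1 [0, -3, 6, 0, -4.5] -> [ 478.2 -169.5  234.1] 58.0
1 [0, -1, 3, 0, -3.0] -> [ 480.2 -171.9  234.1] 61.0
1 [0, -1, 3, 0, -3.0] -> [ 482.4 -174.3  234.1] 64.0
1 [0, -1, 3, 0, -3.0] -> [ 484.6 -176.5  234.1] 67.0
1 [0, -1, 3, 0, -3.0] -> [ 487.  -178.6  234.1] 70.0
1 [0, 0, 3, 0, -3.0] -> [ 489.8 -179.6  234.1] 73.0
1 [0, -1, 3, 0, -3.0] -> [ 492.4 -181.4  234.1] 76.0
1 [0, -1, 3, 0, -3.0] -> [ 495.1 -183.1  234.1] 79.0
1 [0, -1, 3, 0, -3.0] -> [ 497.8 -184.7  234.1] 82.0
1 [0, -1, 3, 0, -3.0] -> [ 500.6 -186.1  234.1] 85.0
1 [0, 0, 3, 0, -3.0] -> [ 503.6 -186.4  234.1] 88.0
1 [0, -1, 3, 0, -3.0] -> [ 506.6 -187.5  234.1] 91.0
1 [0, -1, 3, 0, -3.0] -> [ 509.6 -188.4  234.1] 94.0
1 [0, -1, 4, 0, -3.0] -> [ 513.7 -189.1  234.1] 97.0
1 [0, -1, 3, 0, -3.0] -> [ 516.8 -189.8  234.1] 100.0
1 [0, -1, 3, 0, -3.0] -> [ 519.9 -190.2  234.1] 103.0
1 [0, 0, 3, 0, -3.0] -> [ 522.8 -189.6  234.1] 106.0
```

Only the lever arm is within reach of the finger, so I'll push it round its arc, stopping short of the post.

>>> step_arm(steps=[0,1,5,0,0,0,1,5,0,0,0,1,5,0,0,0,1,5,0,0,0,1,5,0,0,0,-3,6,0,-4.5,0,-1,3,0,-3,0,-1,3,0,-3,0,-1,3,0,-3,0,-1,3,0,-3,0,0,3,0,-3])

```text
time_s: 14.65
tool_pos: [0.49, -0.181, 0.2305]
tool_rot: [-179.9, 0.0, 73.0]
force: [-1.5, -1.2, -0.2]
grip_width: 0.0005
grasp_force: 0.7
```

>>> step_arm(steps=[0,-1,3,0,-3,0,-1,3,0,-3,0,-1,3,0,-3,0,-1,3,0,-3,0,0,3,0,-3,0,-1,3,0,-3,0,-1,3,0,-3,0,-1,3,0,-3,0,0,0,0,0])

```text
time_s: 15.78
tool_pos: [0.5131, -0.1905, 0.2305]
tool_rot: [-180.0, -0.0, 96.9]
force: [-0.1, 0.6, 0.2]
grip_width: 0.0004
grasp_force: 0.1
```

```bash
python3 -c "
from lev import *
o=env.get_obs();print(o['tool_pos'],o['tool_rot'],o['force'])
s=cam('scene');pickle.dump(s,open('s7.pkl','wb'))
im=s['image'].astype(int);r,g,b=im[...,0],im[...,1],im[...,2]
ys,xs=np.nonzero((b>90)&(r<70)&(g<110)&(b>g+30));k=(xs>180)&(xs<260)&(ys>160)&(ys<240);print(k.sum())
X=at_z(s,(xs[k].mean(),ys[k].mean()),.063)*1e3;V=X[:2]-(523,-129.5);print(X,np.hypot(*V),np.degrees(np.arctan2(V[1],V[0])))
P=(523,-129.5)
w=[lev(a,17,P=P,z=230) for a in np.arange(-81,-56,3)]
plan(w,[1]*len(w))"
```

```text
[ 0.51311358 -0.19054203  0.23047813] [-1.79971616e+02 -2.27893691e-02  9.68649356e+01] [-0.07850666  0.55906582  0.18448691]
0
[nan nan nan] nan nan
1 [0, 1, 2, 1, -2.2] -> [ 515.  -189.3  229.6] 99.0
1 [0, -1, 3, 0, -3.0] -> [ 518.1 -189.8  229.6] 102.0
1 [0, -1, 3, 0, -3.0] -> [ 521.2 -190.2  229.6] 105.0
1 [0, -1, 3, 0, -3.0] -> [ 524.4 -190.4  229.6] 108.0
1 [0, 0, 4, 0, -3.0] -> [ 528.2 -189.1  229.6] 111.0
1 [0, -1, 3, 0, -3.0] -> [ 531.3 -189.   229.6] 114.0
1 [0, -1, 3, 0, -3.0] -> [ 534.5 -188.7  229.6] 117.0
1 [0, -1, 3, 0, -3.0] -> [ 537.6 -188.2  229.6] 120.0
1 [0, -1, 3, 0, -3.0] -> [ 540.7 -187.6  229.6] 123.0<string>:7: RuntimeWarning: Mean of empty slice.
  ret = ret.dtype.type(ret / rcount)
```

>>> step_arm(steps=[0,1,2,0,-2.2,0,-1,3,0,-3,0,-1,3,0,-3,0,-1,3,0,-3,0,0,4,0,-3,0,0,0,0,0])

```text
time_s: 16.58
tool_pos: [0.5283, -0.1891, 0.2308]
tool_rot: [180.0, 0.0, 111.1]
force: [-0.8, 0.1, -0.3]
grip_width: 0.0005
grasp_force: 0.1
```

>>> step_arm(steps=[0,-1,2,0,-2,0,0,2,0,-2,0,0,0,0,0])

```text
time_s: 16.95
tool_pos: [0.5323, -0.1886, 0.2307]
tool_rot: [180.0, 0.0, 115.1]
force: [-0.5, -1.1, -0.2]
grip_width: 0.0004
grasp_force: 0.5
```

>>> step_arm(steps=[0,0,1,0,0,0,0,0,0,0])

```text
time_s: 17.2
tool_pos: [0.5327, -0.1885, 0.2307]
tool_rot: [-179.9, -0.0, 115.1]
force: [-2.9, -2.1, 1.8]
grip_width: 0.0007
grasp_force: 2.0
```

>>> step_arm(steps=[0,0,1,0,0,0,0,0,0,0])

```text
time_s: 17.45
tool_pos: [0.5331, -0.1885, 0.2307]
tool_rot: [-179.8, -0.0, 115.0]
force: [-6.8, -2.3, 4.0]
grip_width: 0.0006
grasp_force: 3.3
```

>>> step_arm(steps=[0,0,1,0,0,0,0,0,0,0])

```text
time_s: 17.7
tool_pos: [0.5334, -0.1883, 0.2306]
tool_rot: [-179.7, -0.0, 115.0]
force: [-8.4, -2.8, 5.2]
grip_width: 0.0007
grasp_force: 4.3
```

The force climbs to 10 N while the tool barely moves, so the lever is against the post. I'll back off, lift and look.

>>> step_arm(steps=[0,0,-5,0,0,0,0,-8,0,0,0,0,-8,0,0,0,0,-6,-20,0,0,0,0,-40,0,0,0,0,-50,0,0,0,0,-50,0,0,-40,0,0,0,0,-40,0,0,0,0,-40,0,0,0,0,-40,0,0,0,0,-40,0,0,0])

```text
time_s: 19.2
tool_pos: [0.5956, -0.3809, 0.3927]
tool_rot: [179.9, 0.1, 115.1]
force: [0.7, -0.9, 0.5]
grip_width: 0.0002
grasp_force: 0.0
```

```bash
python3 -c "
from lev import *
s=cam('scene');t=cam('top');pickle.dump({'scene':s,'top':t},open('c8.pkl','wb'))
print(env.get_obs()['tool_pos'])
a=cv2.resize(s['image'][150:300,190:390],(800,600),interpolation=cv2.INTER_CUBIC)
a[:240,480:]=cv2.resize(t['image'][110:260,130:330],(320,240))
cv2.imwrite('pics/m8.png',a[:,:,::-1])"
```

```text
[ 0.59471974 -0.3846709   0.39086466]
```

View pics/m8.png

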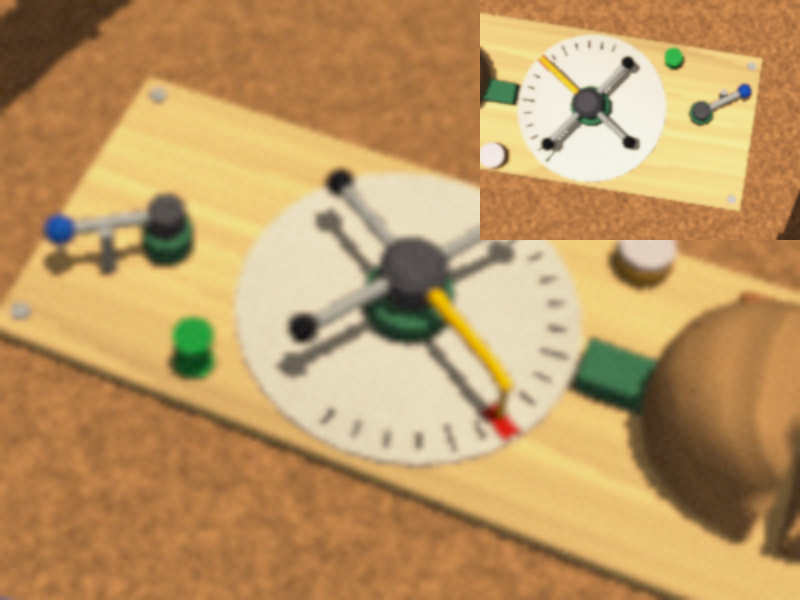

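The lever lies against the post, with the knob at (60,228) and the post at (107,250). The pointer tip is over the red tab at (499,410). One last numeric check of both angles before handing in.

```bash
python3 -c "
from lev import *
cs=pickle.load(open('c8.pkl','rb'));t,s=cs['top'],cs['scene']
f=lambda p:np.array([(p[0]-480)/1.6+130,p[1]/1.6+110])-.2
b1,b2=[at_z(t,f(p),.075)[:2] for p in((628,63),(548,145))]
print('top spokes',np.degrees(np.arctan2(*(b1-b2)[::-1]))+90)
g=lambda p:np.array([p[0]/4+190,p[1]/4+150])-.4
b1,b2=[at_z(s,g(p),.075)[:2] for p in((302,327),)*2]
V=b1*1e3-(538.5,70.5);print('scene ball',np.degrees(np.arctan2(V[1],V[0]))+90)
for z in (.03,):
  V=at_z(s,g((500,410)),z)[:2]*1e3-(538.5,70.5);print('tip',np.hypot(*V),np.degrees(np.arctan2(V[1],V[0])))
V=at_z(t,f((745,91)),.063)[:2]*1e3-(522,-129.5);print('lever',np.hypot(*V),np.degrees(np.arctan2(V[1],V[0])))
"
```

```text
top spokes 45.611798069756325
scene ball 45.72399964520436
tip 116.3281534599269 46.4200845592769
lever 87.47871426491818 -65.96116188534566
```

```bash
python3 -c "
from cell import env
print(env.sign_off())"
```

```text
the job is handed in; nothing more can be done
None
```

The job is handed in: the yellow pointer tip stands over the red tab to within about 1–2° (2–3 mm), the lock lever is hard against its stop post, and none of the small things was touched by the moves.

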